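# Clamp the seed box shut

### The arm

A 6-joint arm with a two-finger parallel gripper is mounted at the origin on the work surface. World frame = base frame: x ahead of the robot, y to its left, z up, the work surface at z = 0. Lengths are in m, angles in rad, forces in N, time in s.
With the tool pointing down it reaches from about 0.225 to 0.875 m from the base axis. Payload 3.4 kg.
Tool frame: the origin (TCP) lies on the centre line of the jaws, within the pads' length; the fingertips stand 11 mm ahead of it and the grasp point (between the pads) lies 8 mm behind it; z points along the fingers, y is the line along which they close (so a half turn about z gives the same grasp; the last joint's range is limited). The gripper opens to 85 mm and grips with 20 to 120 N. Pads are 22 mm wide; open, the fingers measure 114 mm over their backs; the gripper's body (76 mm by 85 mm) begins 54 mm behind the grasp point. The pads swing forward as they close: fully open they stand 13 mm farther back than shut.
Start: joints at [-1.303, 0.276, 1.505, -0, 1.361, -0.121], TCP at [0.218, -0.532, 0.242] pointing down, gripper open.
Joint ranges: [-2.89, 2.89], [-0.75, 2.08], [0.22, 2.7], [-1.18, 4.32], [0.11, 2.71], [-2.7, 2.7]. Speed limits (rad/s): [2.57, 2.57, 3.14, 3.14, 3.14, 3.14].

### API

Orientations are given as a unit quaternion [w, x, y, z].
In Python, from rig import manip, eyes, job gives the robot as it stands.
- The arm moves only by the tool drive_tool, never from a script. Its argument "rows" is a list of rows, each a list of 3 entries, a list of its own where there are three numbers: the turn, a rotation vector about the world's x, y, z in rad, then the shift along the world's x, y, z in cm, then the finger opening in cm, from 0 to 8.54. A call has 1 to 8 rows; each row shifts and turns the commanded pose from where the row before left it; what a row does not reach is not made up. A row lasts 1/8 s, in which the tool goes at most 62.5 mm and 10.7 degrees, less where a joint would pass 70% of its speed; a pose out of reach is approached as far as the arm can. A call is refused whole if a number of a shift passes 6.25 or a number of a turn 0.188, either way. A call with a gripper value outside its range is refused whole. The fingers move at their own pace and stop on an object; "force" is the grip in N (left out, the last holds). Time passes only in rows, so rows that do not move let the fingers close. It gives the time, the measured TCP pose, the force, the opening and the grip force at its end, in the units of the state.
- manip.get_state(): the state, without advancing time (a new reading comes with each control period).
- eyes.get_image(name): name is "scene" or "top"; returns the picture (400x640x3 uint8, red, green, blue); there is no depth.
- eyes.get_calibration(name): a dict with "camera_matrix" (3x3 intrinsics, pixels), "k1" (the pictures are not rectified: a ray, as slopes to the right and down, at radius r is drawn at 1 + k1 r^2 times it, then the intrinsics apply), "view" (4x4, takes a point from world to camera coordinates). Camera axes: x right, y up, looking along -z (the intrinsics and any distortion apply to the point x, -y, -z); pixel columns grow to the right and rows downward; lengths in m; the calibration is good to about 2 mm. A picture is of the moment at which its call begins. get_calibration takes no time and is no camera call.
- job.sign_off(): hands the job in; it is judged then, once.
The state is a dict: "clock": time; "qpos": joint angles; "qd": joint speeds; "effort": joint torques, N m; "position": TCP position; "ee_rot": TCP orientation; "contact_force": force on the tool from outside, world axes, zero at the start; "moment": the same for the moment, N m; "width": finger opening in m; "gripper_force": force on a finger pad.
Only numpy, scipy, OpenCV 4.12 (cv2) and the standard library are available. Lean on these libraries where they do the work, as an engineer would, in place of code of your own. Each camera call takes 0.05 s, during which the arm holds its last target. There are 200 camera calls.

### The job

Clamp the lidded seed box shut: push the metal clamp strap round over the lid until it is against its stop post, and only then push the strap's cam lever fully down, so that the foot presses on the lid. Only push, with the fingers; do not lift the lid, and leave the lid, cups and the other loose things where they are.

Things in the scene. Friction and masses are not known exactly. Their poses are not given: they have to be found in the camera images.
- box: White open tub 180 x 160 mm (x, y), rim 78 mm above the table, on a plywood board 200 x 280 mm; all fixed to the table. Origin: on the table under the tub's centre, z up; its yaw varies. A steel pivot post, 22 mm thick, at its +y side (x 0, y +105 mm) carries the strap. The closed strap runs from there over the lid along the box's -y to the stop post.
- strap_pivot (a point): Point on the strap's vertical swing axis, at the height of the strap's underside (104 mm above the table); turns with the box, not with the strap. A cap 20 mm across and 6 mm high lies on the strap here.
- stop_post (a point): Top of the thin steel stop post, 10 mm thick, at the box's x +17.5, y -98 mm, 120 mm above the table. The closed strap lies along its -x side.
- strap (a joint): Swing of the strap, rad: 0 = across the lid (along the box's -y), against its stop post; positive = swung open towards the box's -x; at 1.57 it points along the box's -x. Travel 0 to 2.0, starts at 0.9 to 1.7. It stays where left; turning takes about 0.15 N m (2.5 N at 60 mm from the axis).
- strap_end (a point): Middle of the strap's free end, at mid-thickness, 203 mm from its swing axis. The strap is a flat aluminium bar 24 mm wide, 10 mm thick, underside 104 mm above the table (18 mm over the lid's top). Between the pivot cap and the lever's cheeks (from 94 mm out) nothing stands on it.
- lever (a joint): Cam lever on the strap, rad: 0 = raised, 60 degrees above horizontal, leaning outward to the strap's free end; 1.05 = fully down, flat along the strap, pointing to its free end. Starts 0 to 0.15, stays where left, takes about 0.2 N m (3 N near its end), up to twice that over the last fifth.
- lever_axle (a point): Middle of the lever's horizontal axle, which crosses the strap 105 mm from the swing axis, 128 mm above the table, between two steel cheeks (27 mm over both, 22 mm long along the strap) that reach 134 mm above the table.
- lever_end (a point): Middle of the free end of the lever's black handle, on its centre line, 80 mm from the axle. The handle is a flat straight bar 18 mm wide and 12 mm thick, its centre line through the axle.
- foot: Rubber-soled pressure foot, 28 mm across, under the strap below the lever's axle; origin at the centre of its sole. The lever drives it down: about 4 mm above the lid with the lever raised, pressing on the lid by the last fifth of the lever's travel.
- lid: Loose grey lid 190 x 170 mm, 8 mm thick, lying on the tub's rim with a low plug inside; origin at the centre of the plate's underside (78 mm above the table), top at 86 mm. A knob 28 mm across, rising to 109 mm above the table, stands at its +x side, 65 mm from the centre.
- cup_a: Green plastic cup, 64 mm across, 65 mm tall, standing on the robot's side of the box, under the strap's sweep; origin at its underside.
- cup_b: Second such green cup beside the first.
- mug: White mug, 76 mm across, 85 mm tall, at the box's -y side; origin at its underside.
- bottle: Clear bottle, 64 mm across, 190 mm tall, beyond the +x, +y corner of the box; origin at its underside.
- jar: Glass jar with steel cap, 60 mm across, 75 mm tall, beyond the box (+x); origin at its underside.
- trowel: Flat hand tool with wooden handle, 200 mm long, lying at the box's +y side, nearer the robot; origin at its underside.

How it is judged:
On the way, in this order (a step that is already met when the one before it is completed fails the run):
1. the strap is across the lid against its stop, the lever still raised (value of joint strap below 0.1 rad and value of joint lever below 0.5 rad), for 0.2 s.
2. the lever is fully down (value of joint lever above 0.95 rad and value of joint strap below 0.1 rad), for 0.2 s.
At the end, for the whole second after the job is handed in: The strap lies across the lid within 0.1 rad of its stop, the lever is within 0.1 rad of fully down (0.95 rad or more), the foot presses on the lid with over 3 N, the lid is seated level on the tub, and all is at rest (all of step 2 and contact force between foot and lid above 3 N and velocity of joint each of lever, strap below 0.05 rad/s and linear speed of lid below 0.02 m/s and z of lid in the frame of box between 0.074 and 0.081 m and angle between lid's own z axis and vertical below 0.05 rad); the robot touches nothing.
It fails at once if the lever is pushed down before the strap is across the lid (value of joint lever above 0.5 rad and value of joint strap above 0.2 rad).
It fails at once if the lid is lifted or tipped (z of lid in the frame of box above 0.086 m or angle between lid's own z axis and vertical above 0.12 rad).
It fails at once if a loose thing round the box is lifted, carried, shoved or knocked over (distance of any of cup_a, cup_b, mug, bottle, jar, trowel from where it was at the start of the episode above 0.03 m or angle between any of cup_a, cup_b, mug, bottle, jar's own z axis and vertical above 0.5 rad).
It also fails if it takes over 45 s, if anything falls off the work surface, if the arm or the gripper's body presses on something with over 40 N, if the wrist force passes 120 N, or if a joint passes its speed limit or range.

## Working session

There is one attempt and no reset: what is moved stays moved. The work goes in short steps, Python scripts to look and compute and a tool call to move; the robot and the scene stay as the last step left them, time stands still between calls to the robot, and variables do not carry over. Pictures are saved under pics/ and viewed, at most 10 in all, crops included, and the job is handed in when it is done.

Besides the shell and the picture viewer there is one more tool, called after "Request:" as name(argument=value, ...) on one line, values as JSON. drive_tool: Moves the arm, as the interface text tells. Its arguments: {"type":"object","properties":{"rows":{"type":"array"},"force":{"type":"number"}},"required":["rows"]}

```bash
mkdir -p pics
python3 - <<'E'
from rig import manip, eyes
import cv2
for n in("scene","top"):
    cv2.imwrite(f"pics/{n}0.png",eyes.get_image(n)[:,:,::-1]); c=eyes.get_calibration(n); print(c)
print(manip.get_state())
E
```

```text
{'camera_matrix': array([[395.10521711,   0.        , 318.23310403],
       [  0.        , 395.10521711, 194.09629467],
       [  0.        ,   0.        ,   1.        ]]), 'k1': -0.03229879458403948, 'view': array([[ 0.81397185,  0.58088107,  0.00519649, -0.47815558],
       [-0.49441427,  0.68805672,  0.53116144,  0.17596559],
       [ 0.30496615, -0.43491968,  0.8472547 , -1.33347593],
       [ 0.        ,  0.        ,  0.        ,  1.        ]])}
{'camera_matrix': array([[363.16180802,   0.        , 319.84798401],
       [  0.        , 363.16180802, 199.13229433],
       [  0.        ,   0.        ,   1.        ]]), 'k1': -0.06549613538562382, 'view': array([[ 1.01545280e-02, -9.99944935e-01,  2.64796614e-03,
         9.44320830e-04],
       [ 9.87675471e-01,  1.04434779e-02,  1.56166892e-01,
        -5.79722538e-01],
       [-1.56185946e-01,  1.02953014e-03,  9.87727133e-01,
        -8.65874883e-01],
       [ 0.00000000e+00,  0.00000000e+00,  0.00000000e+00,
         1.00000000e+00]])}
{'clock': 0.1, 'qpos': array([-1.30298295e+00,  2.76526094e-01,  1.50603999e+00, -5.86557759e-06,
        1.36072998e+00, -1.20972579e-01]), 'qd': array([-0.00061214, -0.00132523, -0.00392148, -0.00124961,  0.00033577,
        0.00088506]), 'effort': array([-1.79117505e-04, -4.17703521e+01, -2.46405959e+01, -3.82674043e-04,
        5.75309474e-03, -1.38469059e-05]), 'position': array([ 0.21784221, -0.531618  ,  0.24151611]), 'ee_rot': array([-8.49198166e-04,  9.81164635e-01,  1.93171515e-01, -6.53362848e-05]), 'contact_force': array([-0.0435898 ,  0.20801783, -0.76915533]), 'moment': array([-0.0145262 , -0.01650722,  0.00647339]), 'gripper_force': 0.0, 'width': 0.08555343880059851}
```

View pics/scene0.png

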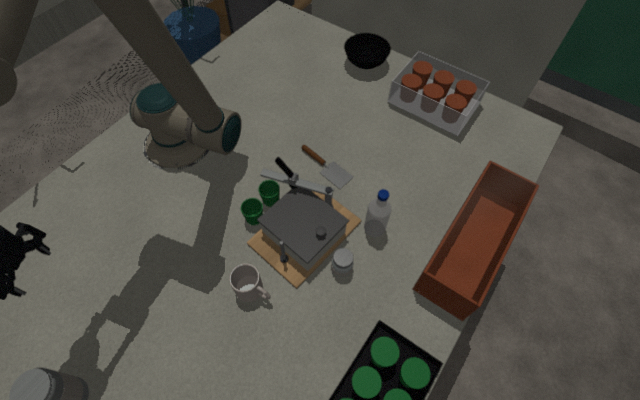

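View pics/top0.png

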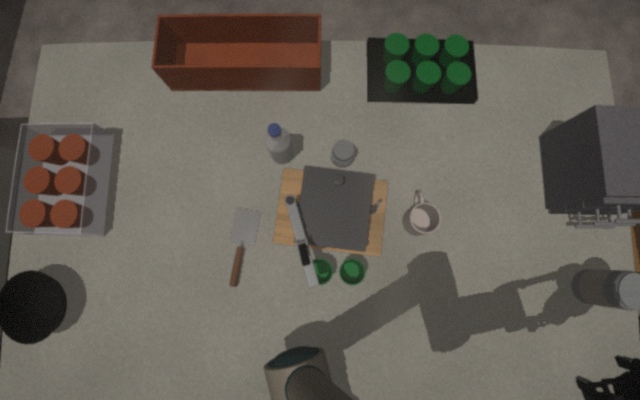

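The top view shows the pivot cap near (291,201), the strap end near (313,285), the stop post near (377,205) and the cups at (322,271) and (352,271). I'll enlarge both views.

```bash
cat > h.py <<'E'
import numpy as np, cv2
from rig import manip, eyes
def proj(n,P):
    c=eyes.get_calibration(n);P=np.atleast_2d(P);q=P@c['view'][:3,:3].T+c['view'][:3,3]
    s=np.c_[q[:,0],-q[:,1]]/-q[:,2:];s*=1+c['k1']*(s**2).sum(1,keepdims=True)
    K=c['camera_matrix'];return s*[K[0,0],K[1,1]]+K[:2,2]
def at(n,uv,z):
    from scipy.optimize import fsolve
    return fsolve(lambda p:proj(n,[p[0],p[1],z])[0]-uv,[.45,0])
E
python3 - <<'E'
from h import *
a=cv2.imread("pics/top0.png")[150:300,260:450]; cv2.imwrite("pics/tc.png",cv2.resize(a,None,fx=4,fy=4,interpolation=2))
a=cv2.imread("pics/scene0.png")[145:295,225:375]; cv2.imwrite("pics/sc.png",np.clip(1.6*cv2.resize(a,None,fx=4,fy=4,interpolation=2),0,255))
E
```

```text
[ WARN:0@0.621] global loadsave.cpp:1063 imwrite_ Unsupported depth image for selected encoder is fallbacked to CV_8U.
```

View pics/tc.png

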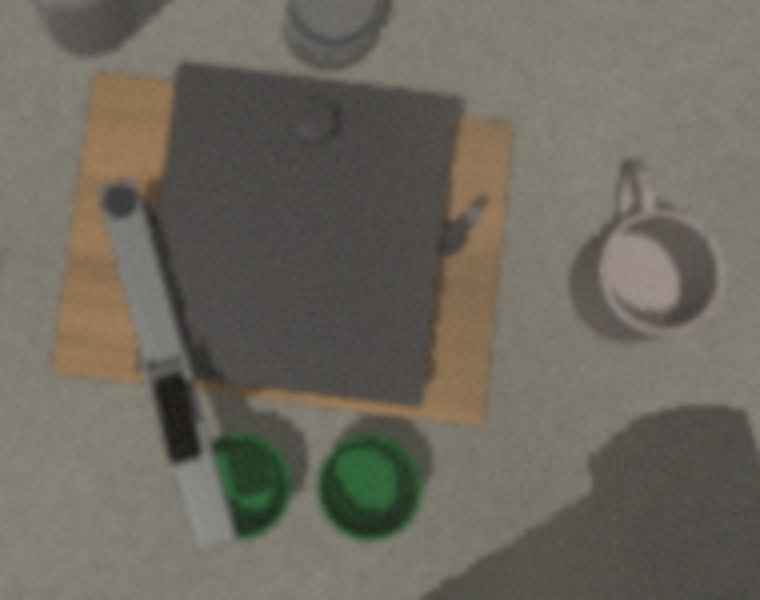

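View pics/sc.png

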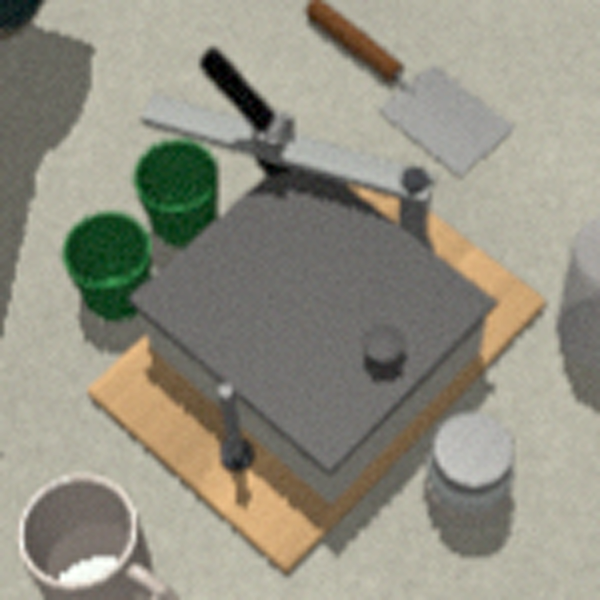

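The crops show the pivot cap at top px (290,200), the strap end at (314,286), the stop post tip at (380.7,199.5) and the knob at (339.2,179.5). In the scene view the pivot is at (328.7,189.5), the strap end at (262.5,172) and the stop at (281.5,242).

Run:
```python
from h import *
for k,z,t,s in [("piv",.120,(290,200),(328.75,189.5)),("end",.112,(314,286.2),(262.5,172)),("stop",.12,(380.75,199.5),(281.5,242)),("knob",.109,(339.2,179.5),(321.2,230)),("axle",.134,(302,244),(293.5,177)),("cupa",.065,(322,271.5),(269.5,189.5)),("cupb",.065,(352.5,271.5),(252,207)),("mug",.085,(425,218),(244.5,275))]:
    print(k,at("top",t,z).round(4),at("scene",s,z).round(4))
# lever end: two views
from scipy.optimize import least_squares
r=least_squares(lambda p:np.r_[proj("top",p)[0]-[(305.5),264],proj("scene",p)[0]-[277.5,158.5]],[.4,0,.2]);print(r.x,r.cost)
from scipy.spatial.transform import Rotation as R
S=manip.get_state();print(R.from_quat(np.roll(S['ee_rot'],-1)).as_matrix().round(3))
```

```text
piv [0.5652 0.0757] [0.5671 0.0776]
end [0.3709 0.0182] [0.376  0.0201]
stop [ 0.5685 -0.1335] [ 0.5598 -0.1237]
knob [ 0.6169 -0.0381] [ 0.6192 -0.0321]
axle [0.4643 0.0457] [0.4688 0.0467]
cupa [4.018e-01 1.000e-04] [0.4072 0.0062]
cupb [ 0.4025 -0.0728] [ 0.4042 -0.0689]
mug [ 0.5303 -0.2454] [ 0.5284 -0.2389]
[0.42292697 0.03628813 0.19374832] 0.9362604666024544
[[ 0.925  0.379 -0.   ]
 [ 0.379 -0.925  0.002]
 [ 0.    -0.002 -1.   ]]
```

Request:
drive_tool(rows=[[[0,0,0],[0,0,3],0],[[0,0,0],[0,0,3],0],[[0,0,0],[1.9,4.5,0],0],[[0,0,0],[1.9,4.5,0],0],[[0,0,0],[1.9,4.5,0],0],[[0,0,0],[1.9,4.5,0],0],[[0,0,0],[1.9,4.5,0],0],[[0,0,0],[1.9,4.5,0],0]], force=40)

```text
clock: 1.1
position: [0.3322, -0.2604, 0.302]
ee_rot: [-0.0, 0.981, 0.193, 0.0]
contact_force: [0.9, 0.6, 0.5]
width: -0.0003
gripper_force: 0.0
```

Request:
drive_tool(rows=[[[0,0,0],[1.9,4.5,0],0],[[0,0,0],[1.9,4.5,0],0],[[0,0,0],[1.9,4.5,0],0],[[0,0,0],[1.9,4.5,0],0],[[0,0,0],[1.9,4.5,0],0],[[0,0,0],[1.9,4.5,0],0],[[0,0,0],[1.9,4.5,0],0],[[0,0,0],[0,0,0],0]])

```text
clock: 2.1
position: [0.4655, 0.0556, 0.3017]
ee_rot: [-0.001, 0.981, 0.196, -0.0]
contact_force: [0.7, -0.6, -0.3]
width: -0.0001
gripper_force: 0.0
```

Request:
drive_tool(rows=[[[0,0,0],[1,2.5,0],0],[[0,0,0],[1,2.4,0],0],[[0,0,0],[0,0,-4],0],[[0,0,0],[0,0,-5],0],[[0,0,0],[0,0,-5],0],[[0,0,0],[0,0,0],0]])

```text
clock: 2.85
position: [0.4814, 0.1006, 0.1591]
ee_rot: [-0.0, 0.981, 0.193, -0.005]
contact_force: [-0.2, -0.4, 0.6]
width: 0.0003
gripper_force: 0.0
```

Run:
```python
from h import *
a=[]
for n in("scene","top"):
    i=eyes.get_image(n)[:,:,::-1]
    i=i[100:300,220:420] if n=="scene" else i[130:330,230:430]
    a.append(cv2.resize(i,None,fx=2,fy=2,interpolation=2))
cv2.imwrite("pics/b.png",cv2.convertScaleAbs(np.hstack(a),alpha=1.5))
print(manip.get_state()['position'])
```

```text
[0.48560806 0.10119263 0.16332243]
```

View pics/b.png

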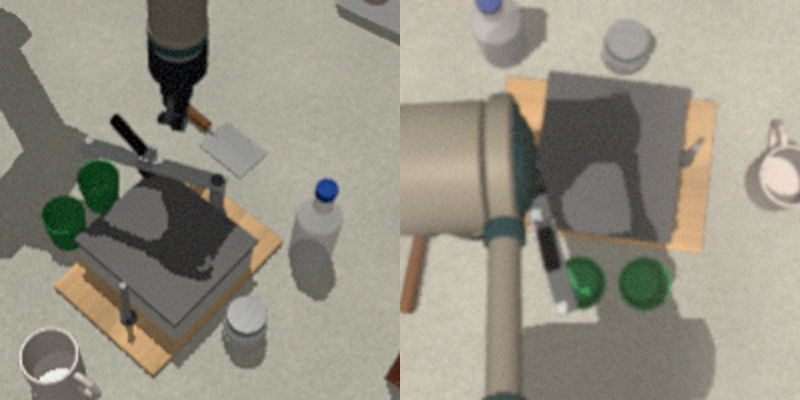

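The finger tips, at scene px about (307,162), are behind the strap and clear of it, and the lever and cups are unmoved.

Run:
```python
from h import *
for z in(.163,.152,.14,.13):print(z,proj("scene",[.4856,.1012,z])[0].round(1))
P=np.array([.566,.0766]);c0=-1.682
for h,tag in((.028,''),):
  prev=np.array([.4856,.1012])
  for f in np.linspace(1.17,0,9):
    a=c0-f;d=np.array([np.cos(a),np.sin(a)]);n=np.array([-d[1],d[0]])
    C=P+.07*d-h*n;print(round(f,2),C.round(4),((C-prev)*100).round(2));prev=C
```

```text
0.163 [309.8 160.8]
0.152 [309.9 163.1]
0.14 [309.9 165.7]
0.13 [310.  167.8]
1.17 [0.4909 0.0834] [ 0.53 -1.78]
1.02 [0.4907 0.0724] [-0.02 -1.1 ]
0.88 [0.4921 0.0615] [ 0.14 -1.09]
0.73 [0.4951 0.0509] [ 0.3  -1.06]
0.58 [0.4996 0.0408] [ 0.45 -1.01]
0.44 [0.5055 0.0316] [ 0.59 -0.93]
0.29 [0.5128 0.0232] [ 0.72 -0.83]
0.15 [0.5211 0.016 ] [ 0.83 -0.72]
0.0 [0.5304 0.0101] [ 0.93 -0.59]
```

Request:
drive_tool(rows=[[[0,0,0],[0,0,-2.5],0],[[0,0,0],[0,0,-2.5],0],[[0,0,0],[0,0,0],0],[[0,0,0],[0.3,-0.9,0],0],[[0,0,0],[0.2,-0.9,0],0],[[0,0,0],[0,0,0],0]])

```text
clock: 3.7
position: [0.491, 0.0831, 0.1133]
ee_rot: [0.0, 0.981, 0.193, 0.001]
contact_force: [-0.9, -0.5, 0.7]
width: -0.0002
gripper_force: 0.0
```

Request:
drive_tool(rows=[[[0,0,0],[0,-0.6,0],0],[[0,0,0],[0,-0.5,0],0],[[0,0,0],[0.1,-0.6,0],0],[[0,0,0],[0.1,-0.5,0],0],[[0,0,0],[0.1,-0.5,0],0],[[0,0,0],[0.2,-0.5,0],0]])

```text
clock: 4.45
position: [0.4946, 0.0516, 0.1121]
ee_rot: [-0.0, 0.981, 0.193, -0.0]
contact_force: [0.5, 3.0, 0.0]
width: -0.0001
gripper_force: 1.0
```

Request:
drive_tool(rows=[[[0,0,0],[0.2,-0.5,0],0],[[0,0,0],[0.2,-0.5,0],0],[[0,0,0],[0.3,-0.5,0],0],[[0,0,0],[0.3,-0.4,0],0],[[0,0,0],[0.35,-0.4,0],0],[[0,0,0],[0.4,-0.4,0],0]])

```text
clock: 5.2
position: [0.5125, 0.0246, 0.1123]
ee_rot: [0.0, 0.981, 0.193, -0.0]
contact_force: [-0.2, 2.1, -0.4]
width: -0.0002
gripper_force: 1.0
```

Request:
drive_tool(rows=[[[0,0,0],[0.4,-0.35,0],0],[[0,0,0],[0.4,-0.35,0],0],[[0,0,0],[0.4,-0.3,0],0],[[0,0,0],[0,0,0],0]])

```text
clock: 5.7
position: [0.5252, 0.0142, 0.1124]
ee_rot: [0.001, 0.981, 0.193, 0.0]
contact_force: [0.2, 0.0, 0.1]
width: -0.0
gripper_force: 0.1
```

Now I'll push along the box's +x in small rows until the force shows the stop.

Request:
drive_tool(rows=[[[0,0,0],[0.25,-0.1,0],0],[[0,0,0],[0.25,-0.1,0],0],[[0,0,0],[0.2,0,0],0]])

```text
clock: 6.08
position: [0.5312, 0.0124, 0.1123]
ee_rot: [0.0, 0.981, 0.193, -0.001]
contact_force: [-3.3, -2.4, 1.2]
width: 0.0001
gripper_force: 1.3
```

Request:
drive_tool(rows=[[[0,0,0],[0.15,0,0],0],[[0,0,0],[0.15,0,0],0]])

```text
clock: 6.32
position: [0.5324, 0.0122, 0.1121]
ee_rot: [0.0, 0.981, 0.193, -0.002]
contact_force: [-7.6, -2.1, 4.3]
width: 0.0001
gripper_force: 3.7
```

Request:
drive_tool(rows=[[[0,0,0],[0.15,0,0],0],[[0,0,0],[0.15,0,0],0]])

```text
clock: 6.58
position: [0.5326, 0.0122, 0.112]
ee_rot: [-0.0, 0.981, 0.194, -0.005]
contact_force: [-13.5, -3.3, 8.7]
width: 0.0001
gripper_force: 6.3
```

Request:
drive_tool(rows=[[[0,0,0],[-1.5,0,0],0],[[0,0,0],[-1.5,0,0],0],[[0,0,0],[0,0,5],0],[[0,0,-0.17],[0,0,5],0],[[0,0,-0.17],[0,0,5],0],[[0,0,-0.16],[0,0,2],0],[[0,0,0],[-4,4,0],0],[[0,0,0],[-4,4,0],0]])

```text
clock: 7.58
position: [0.4269, 0.0937, 0.2826]
ee_rot: [-0.001, 0.998, -0.056, 0.001]
contact_force: [0.6, 0.5, -0.2]
width: 0.0001
gripper_force: 0.0
```

Run:
```python
from h import *
a=[]
for n in("scene","top"):
    i=eyes.get_image(n)[:,:,::-1]
    cv2.imwrite(f"pics/c_{n}.png",i)
    i=i[160:290,240:370] if n=="scene" else i[150:280,260:390]
    a.append(cv2.resize(i,None,fx=3,fy=3,interpolation=2))
cv2.imwrite("pics/c.png",cv2.convertScaleAbs(np.hstack(a),alpha=1.5))
print(manip.get_state()['position'])
```

```text
[0.42310715 0.09582475 0.28267792]
```

View pics/c.png

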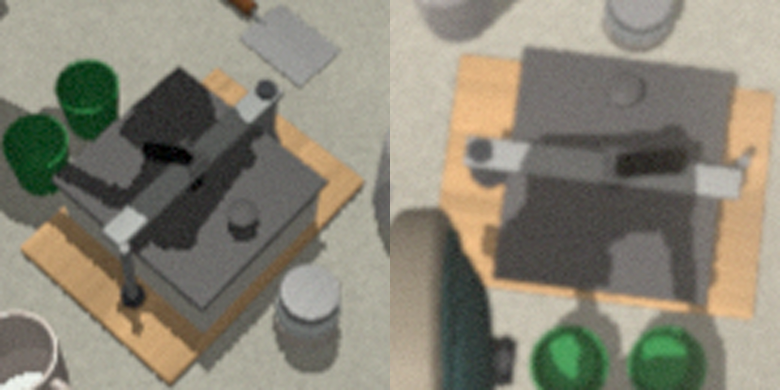

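The strap lies against its stop post, with its end at top px (376.7,210). The lever is still raised, and its end is at top px (360,203) and scene px (288.5,210).

Run:
```python
from h import *
from scipy.optimize import least_squares
print("end",at("top",(376.5,210.3),.112),at("scene",(282,235),.112),"piv",at("top",(290,200),.12))
r=least_squares(lambda p:np.r_[proj("top",p)[0]-[359,203],proj("scene",p)[0]-[289,210]],[.5,0,.2]);print(r.x,r.cost)
P=np.array([.566,.0766]);E=(at("top",(376.5,210.3),.112)+at("scene",(282,235),.112))/2
d=(E-P)/np.linalg.norm(E-P);print(d,np.linalg.norm(E-P))
w=.0145
for th in np.radians([75,60,50,40,30,20,10,0]):
  s=.062
  rr=.105+s*np.cos(th)-.006*np.sin(th)-w*np.cos(th/1.)**0; z=.128+s*np.sin(th)+.006*np.cos(th)
  print(int(np.degrees(th)+.5),(P+rr*d).round(4),"tcp z",round(z+.011,4))
```

```text
end [ 0.5443552  -0.12455575] [ 0.54567627 -0.10466624] piv [0.56515994 0.07570798]
[ 0.548731   -0.07332739  0.20084851] 0.43433452050819094
[-0.10908907 -0.99403198] 0.19235899869610767
75 [ 0.555  -0.0235] tcp z 0.2004
60 [ 0.5533 -0.039 ] tcp z 0.1957
50 [ 0.5523 -0.0484] tcp z 0.1904
40 [ 0.5514 -0.0567] tcp z 0.1834
30 [ 0.5506 -0.0638] tcp z 0.1752
20 [ 0.55   -0.0692] tcp z 0.1658
10 [ 0.5496 -0.073 ] tcp z 0.1557
0 [ 0.5494 -0.075 ] tcp z 0.145
```

Request:
drive_tool(rows=[[[0,0,0],[4.4,-4,0],0],[[0,0,0],[4.4,-4,0],0],[[0,0,0],[4.4,-3.6,0],0],[[0,0,0],[0,0,-4],0],[[0,0,0],[0,0,-4.2],0],[[0,0,0],[0,0,0],0],[[0,0,0],[0,0,0],0]])

```text
clock: 8.55
position: [0.5606, -0.0235, 0.2018]
ee_rot: [0.0, 0.998, -0.056, 0.001]
contact_force: [-0.2, -0.2, 0.2]
width: 0.0002
gripper_force: 0.0
```

Request:
drive_tool(rows=[[[0,0,0],[-0.1,-0.7,-0.2],0],[[0,0,0],[-0.1,-0.8,-0.3],0],[[0,0,0],[0,-0.5,-0.3],0],[[0,0,0],[-0.1,-0.5,-0.3],0],[[0,0,0],[0,-0.4,-0.3],0],[[0,0,0],[-0.1,-0.4,-0.4],0]])

```text
clock: 9.3
position: [0.5561, -0.0565, 0.1828]
ee_rot: [0.0, 0.998, -0.056, 0.001]
contact_force: [0.1, 0.3, 5.2]
width: 0.0001
gripper_force: 2.0
```

Request:
drive_tool(rows=[[[0,0,0],[0,-0.35,-0.4],0],[[0,0,0],[-0.1,-0.35,-0.4],0],[[0,0,0],[0,-0.25,-0.5],0],[[0,0,0],[-0.05,-0.25,-0.5],0],[[0,0,0],[-0.05,-0.2,-0.5],0],[[0,0,0],[0,-0.2,-0.5],0]])

```text
clock: 10.05
position: [0.5537, -0.0727, 0.1542]
ee_rot: [0.001, 0.998, -0.055, 0.0]
contact_force: [0.4, -2.3, 5.7]
width: -0.0003
gripper_force: 2.1
```

Request:
drive_tool(rows=[[[0,0,0],[0,-0.1,-0.4],0],[[0,0,0],[0,-0.1,-0.4],0],[[0,0,0],[0,0,-0.2],0]])

```text
clock: 10.42
position: [0.5537, -0.0747, 0.1449]
ee_rot: [0.001, 0.998, -0.056, 0.0]
contact_force: [-1.9, -1.5, 16.9]
width: -0.0001
gripper_force: 8.3
```

Request:
drive_tool(rows=[[[0,0,0],[0,0,-0.1],0],[[0,0,0],[0,0,-0.1],0]])

```text
clock: 10.68
position: [0.5537, -0.0747, 0.1447]
ee_rot: [0.001, 0.998, -0.055, 0.001]
contact_force: [-2.8, -1.1, 21.7]
width: 0.0001
gripper_force: 10.8
```

Request:
drive_tool(rows=[[[0,0,0],[0,0,-0.1],0],[[0,0,0],[0,0,0],0],[[0,0,0],[0,0,0],0]])

```text
clock: 11.05
position: [0.5538, -0.0747, 0.1446]
ee_rot: [0.001, 0.998, -0.055, 0.001]
contact_force: [-4.3, -1.9, 21.6]
width: 0.0001
gripper_force: 11.2
```

Position has stopped changing at TCP z 0.1446, which matches the lever flat (0.145 expected). I'll raise the tool, back off and look.

Request:
drive_tool(rows=[[[0,0,0],[0,0,2],0],[[0,0,0],[0,0,6],0],[[0,0,0],[0,0,6],0],[[0,0,0],[-5,3,0],0],[[0,0,0],[-5,3,0],0],[[0,0,0],[-4,3,0],0],[[0,0,0],[0,0,0],0],[[0,0,0],[0,0,0],0]])

```text
clock: 12.05
position: [0.4134, 0.0162, 0.2808]
ee_rot: [-0.0, 0.998, -0.055, -0.0]
contact_force: [0.2, 0.6, 0.3]
width: -0.0001
gripper_force: 0.0
```

Run:
```python
from h import *
a=[]
for n in("scene","top"):
    i=eyes.get_image(n)[:,:,::-1]
    i=i[160:290,240:370] if n=="scene" else i[150:280,260:390]
    a.append(cv2.resize(i,None,fx=3,fy=3,interpolation=2))
cv2.imwrite("pics/d.png",cv2.convertScaleAbs(np.hstack(a),alpha=1.5))
```

```text
(no output)
```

View pics/d.png

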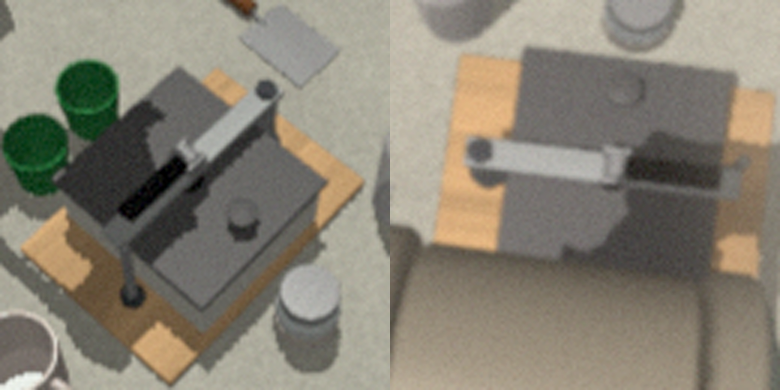

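The lever lies flat along the strap (crop px (125,212) to (185,160) in the scene view). The strap is still against its stop, and the visible loose things have not moved.

```bash
python3 -c "
from rig import job
print(job.sign_off())"
```

```text
the job is handed in; nothing more can be done
None
```

I pushed the strap against its stop post, then the cam lever fully down, and handed the job in after about 12 s; the last pictures looked right, but sign-off returned no verdict and I did not measure the foot's force on the lid.

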